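# Close a lunch box in the one-handed prep clamp and serve it

### The arm

A 6-joint arm with a two-finger parallel gripper is mounted at the origin on the work surface. World frame = base frame: x ahead of the robot, y to its left, z up, the work surface at z = 0. Lengths are in m, angles in degrees, forces in N, time in s.
With the tool pointing down it reaches from about 0.3 to 0.75 m from the base axis. Payload 8.5 kg.
Tool frame: the origin (TCP) lies between the finger pads; the fingertips stand 11 mm ahead of it and the grasp point (between the pads) lies 8 mm behind it; z points along the fingers, y is the line along which they close (so a half turn about z gives the same grasp; the last joint's range is limited). The gripper opens to 88 mm and grips with 3 to 60 N. Pads are 18 mm wide; open, the fingers measure 123 mm over their backs; the gripper's body (75 mm by 187 mm) begins 45 mm behind the grasp point.
Start: joints at [58.94, 21.807, 74.336, -0, 83.858, -12.336], TCP at [0.177, 0.521, 0.229] pointing down, gripper open.
Joint ranges: [-178.18, 178.18], [-50.72, 133.34], [12.68, 142.11], [-81.47, 261.47], [9.98, 163.14], [-165.26, 165.26]. Speed limits (degrees/s): [136.94, 136.94, 180, 180, 180, 180].

### API

Orientations are given as [roll, pitch, yaw] about the fixed x, y, z axes, in that order (R = Rz(yaw) Ry(pitch) Rx(roll)).
In Python, from station import sensors, optics, order, spotter gives the robot as it stands.
- The arm moves only by the shell command python3 -m jog 'ROWS' [FORCE]. ROWS is a JSON object of lists of equal length, an entry for each row: "translation": the shift along the tool's x, y, z in units of 60 mm (1.0 is 60 mm), a list of three; "angular": the turn, a rotation vector about the tool's x, y, z in degrees, a list of three; "gripper": the closure, from -1 (fully open) to 1 (shut), so that 0 is half open. A call has exactly 10 rows; each row is the pose to reach, as a shift and turn from the pose commanded when the call began, along the tool's axes at that moment; what a row does not reach only later rows make up. A row lasts 1/8 s, in which the tool goes at most 62.5 mm and 10.7 degrees, less where a joint would pass 70% of its speed; a pose out of reach is approached as far as the arm can. A call with a gripper value outside its range is refused whole. The fingers move at their own pace and stop on an object; FORCE is the grip in N (left out, the last holds). Time passes only in rows, so rows that repeat a pose let the fingers close, or fill a call up. It gives the time, the measured TCP pose, the force, the opening and the grip force at its end, in the units of the state.
- sensors.get_state(): the state, without advancing time (a new reading comes with each control period).
- optics.grab_frame(name): name is "side" or "top"; returns a dict with "image" (400x640x3 uint8, red, green, blue), "vertical_fov" (degrees; the focal length in pixels is half the picture's height over the tangent of half this angle, whatever the lens; pixels are square), "cx", "cy" (the principal point, pixels), "R" (3x3) and "t" (3): a world point X has camera coordinates R X + t. Camera axes: x right, y down, z forward; pixel columns grow to the right and rows downward; lengths in m; the calibration is good to about 2 mm. A picture is of the moment at which its call begins. There is no depth.
- order.job_done(): hands the job in; it is judged then, once.
Trained networks look in a picture, given as the dict that the camera call returned (one of the last four; its "shot" number tells which), for a name from the list of things; names that differ only in an ending like _2 or _b are one class to them, and where a whole thing is asked for, a point or a joint stands for the part that bears it (a point fixed in the world has none). Each returns a list of dicts, best first, with "conf" (0 to 1); they miss things now and then, are a little off and sometimes report something else, mostly with a low value. They report only what shows in the picture. A call takes as long as a camera call. They do not tell look-alikes from the thing itself.
- spotter.find_in(picture, thing): "location" ([x, y, z] in m, in the coordinates of the camera as it stood for that picture, good to about 4 mm: the middle of the surface that is visible of it).
- spotter.regions_of(picture, thing): "region" (400x640 bool, what is visible of it).
- spotter.landmark_of(picture, thing): "location" ([x, y, z] in m, in the coordinates of the camera as it stood for that picture, good to about 4 mm: a listed point, or the origin of a listed thing).
The state is a dict: "time": time; "joint_positions": joint angles; "joint_velocities": joint speeds; "effort": joint torques, N m; "ee_pos": TCP position; "tool_rot": TCP orientation; "force": force on the tool from outside, world axes, zero at the start; "moment": the same for the moment, N m; "grip_width": opening from 0.0 (shut) to 1.0 (fully open); "grasp_force": force on a finger pad.
Only numpy, scipy, OpenCV 4.12 (cv2) and the standard library are available. Lean on these libraries where they do the work, as an engineer would, in place of code of your own. Each camera call takes 0.05 s, during which the arm holds its last target. There are 200 camera calls.

### The job

Squeeze the clamp's trigger, stroke by stroke, until its jaws hold the lunch box firmly and let go of the trigger; then swing the lunch box's lid fully shut while it is held. After that press the red release tab until the jaw has run fully back, and only then push the closed box, without lifting or tipping it, out from between the jaws onto the middle of the round pink mat, leaving the bowl, mug and jar alone.

Things in the scene. Friction and masses are not known exactly. Their poses are not given: they have to be found in the camera images.
- clamp: Orange clamp fixed to the table. Origin on the table, mid-throat where the box stands; x points out of the throat's open side, from the bar towards the mat; y along the steel bar from housing to moving jaw; z up. Bar: x -130 to -120, z 25 to 45 mm. Both jaws: bar to x = +25, z 12 to 58 mm. Housing: x -151 to -79, y -248 to -83, 62 mm high. Fixed jaw's pad face at y = -55 mm.
- jaw (a joint): Travel of the moving jaw towards the fixed jaw, m. 0 = fully back (face at clamp y = +63 mm, throat 118 mm wide), grows as it closes, at most 0.066. A ratchet (6 mm pitch) lets it only close: 12 mm for each full squeeze of the trigger. While the release tab is held down it runs back by its own spring, within about 1 s.
- pad (a joint): Compression of the fixed jaw's sprung rubber pad, m: 0 = not touched (1.6 N preload), up to 0.018 (4.5 N). The box is firmly held when the pad is pressed in by 4 mm or more; squeezing once more than needed does no harm. The first strokes only slide the box up to the pad.
- trigger (a joint): Angle of the grey trigger, in rad: 0 = at rest (upright), 0.26 = fully squeezed. It springs back when let go. Hinged 45 mm above the table; it moves towards the handle, i.e. to -y of the clamp.
- grip (a point): Squeezing point 100 mm above the table, axes as the clamp's: the middle of the squeezed pair. Black fixed handle (top 124 mm up, 26 mm wide in x): back face 16 mm to -y of it. Grey trigger (top 122 mm, 22 mm wide): front face 30 mm to +y at rest, 16 mm when squeezed. Fingers open 65 mm go down over both from above. Squeezing takes 8 to 24 N, so grip with 30 to 40 N.
- tab (a joint): Travel of the release tab, in m: 0 = up, 0.010 = fully down. It springs back; 2.5 N to start, 6 N fully down; it must be held at least 6 mm down for the jaw to run.
- tab_top (a point): Centre of the top of the red release tab (34 mm along x by 26 mm along y), 95 mm above the table when up; axes as the clamp's. Pressed straight down.
- box_mid (a point): Centre of the yellow lunch box with its lid shut: 110 mm along local x, 80 mm along y, 78 mm high in all (70 mm box and 8 mm green lid on top), so this point is 39 mm above the box's underside. x points away from the lid's hinge. Mass about 0.5 kg.
- lid (a joint): Opening angle of the green lid, rad: 0 = fully shut, 1.6 to 1.9 at the start. Its hinge lies along the box's y at box x = -55 mm (robot side), 70 mm above the box's underside, so the open lid stands upright or leans to the robot. The hinge is stiff: the lid stays where it is put and takes about 1.5 N at its free edge.
- lid_edge (a point): Middle of the lid's free edge, 110 mm from the hinge, half-way through its 8 mm thickness.
- mat: Round pink mat, 220 mm diameter, flat on the table (1 mm, no obstacle). Origin at its centre.
- bowl: Orange bowl, bystander, 130 mm wide, 60 mm high. Origin under its centre.
- cup: White mug, bystander, 76 mm wide, 85 mm high. Origin under its centre.
- jar: Jar with red cap, bystander, 64 mm wide, 100 mm high. Origin under its centre.
Things that resemble listed ones, but are neither listed nor needed, are in the scene too. Of the things like the part that bears box_mid, leave any that is turquoise; of the rest the larger one is meant.

How it is judged (in metres and radians):
On the way, in this order (a step that is already met when the one before it is completed fails the run):
1. the box is held firmly (pad pressed in 4 mm or more) with the trigger let go (value of joint pad above 0.004 m and value of joint trigger below 0.05 rad), for 0.2 s.
2. the lid is shut while the box is still held (pad pressed in 2 mm or more) (value of joint lid below 0.06 rad and value of joint pad above 0.002 m), for 0.1 s.
3. the release tab has let the jaw run fully back, with the box still between the jaws (value of joint jaw below 0.005 m and x of box_mid in the frame of clamp below 0.04 m), for 0.1 s.
At the end, for the whole second after the job is handed in: The lunch box stands upright and at rest with its centre within 45 mm of the mat's centre, its lid shut (under 0.06 rad) and the clamp's jaw fully back (within 5 mm) (horizontal distance between box_mid and mat below 0.045 m and height (world z) of box_mid below 0.045 m and angle between box_mid's own z axis and vertical below 0.1 rad and value of joint lid below 0.06 rad and value of joint jaw below 0.005 m and linear speed of lunchbox below 0.02 m/s); the robot touches nothing.
It fails at once if bowl, mug or jar moved more than 30 mm (distance of any of bowl, cup, jar from where it was at the start of the episode above 0.03 m).
It fails at once if the box tipped by more than 0.35 rad or lifted more than 25 mm (angle between box_mid's own z axis and vertical above 0.35 rad or height (world z) of box_mid above 0.064 m).
It also fails if it takes over 61 s, if anything falls off the work surface, if the arm or the gripper's body presses on something with over 40 N, if the wrist force passes 120 N, or if a joint passes its speed limit or range.

## Working session

There is one attempt and no reset: what is moved stays moved. The work goes in short steps, Python scripts to look and compute and a shell command to move; the robot and the scene stay as the last step left them, time stands still between calls to the robot, and variables do not carry over. Pictures are saved under pics/ and viewed, at most 10 in all, crops included, and the job is handed in when it is done.

```bash
mkdir -p pics; ls
cat > h.py <<'E'
import numpy as np, cv2
from scipy.spatial.transform import Rotation as Ro
from station import sensors, optics, order, spotter
def w(p,X): return np.array(p["R"]).T@(np.array(X)-np.array(p["t"]))
def save(p,n): cv2.imwrite(f"pics/{n}.png",p["image"][:,:,::-1])
def lm(p,names,f='landmark_of',k=3):
    for n in names:
        r=getattr(spotter,f)(p,n)
        print(n,[(np.round(w(p,d["location"]),3).tolist(),round(d["conf"],2)) for d in r[:k]])
def pose():
    s=sensors.get_state(); return np.array(s["ee_pos"]),Ro.from_euler('xyz',s["tool_rot"],degrees=True)
E
python3 - <<'E'
from h import *
s=sensors.get_state(); print(s)
for n in("top","side"):
    p=optics.grab_frame(n); save(p,n+"0"); print(n,(-np.array(p["R"]).T@p["t"]).round(3),p["vertical_fov"])
    lm(p,["clamp","grip","tab_top","box_mid","lid_edge","mat","bowl","cup","jar"])
E
```

```text
pics
{'time': 0.0, 'joint_positions': array([ 5.89401110e+01,  2.18383717e+01,  7.43839229e+01, -1.85811355e-03,
        8.38593911e+01, -1.23348772e+01]), 'joint_velocities': array([ 0.01377609,  0.00019308,  0.06474256, -0.02342873, -0.11093987,
        0.05526818]), 'effort': array([ 3.27068028e-04, -4.37934530e+01, -2.24552590e+01,  7.13368622e-02,
        3.52767622e-02, -1.05732388e-04]), 'ee_pos': array([0.17640703, 0.52062286, 0.22836722]), 'tool_rot': array([-1.79919805e+02, -1.56455795e-02,  1.61275177e+02]), 'force': array([-0.85306312,  0.40433344,  0.23291481]), 'moment': array([ 0.01030601,  0.02354962, -0.00082993]), 'grasp_force': 0.0, 'grip_width': 0.9998162650226613}
top [0.381 0.016 1.358] 45.39506839355379
clamp [([0.556, 0.006, 0.003], 0.8)]
grip [([0.471, -0.209, 0.094], 0.97), ([0.555, 0.006, -0.002], 0.31)]
tab_top [([0.465, -0.109, 0.098], 0.43)]
box_mid [([0.331, -0.37, 0.038], 0.86), ([0.552, 0.004, 0.04], 0.6), ([0.52, 0.284, 0.024], 0.59)]
lid_edge [([0.529, 0.246, 0.049], 0.95), ([0.284, -0.4, 0.074], 0.63), ([0.487, -0.001, 0.18], 0.46)]
mat [([0.684, 0.003, -0.003], 0.92)]
bowl [([0.678, 0.312, -0.001], 0.58)]
cup [([0.681, -0.315, 0.002], 0.79)]
jar [([0.395, 0.346, 0.004], 0.68)]
side [-0.095 -0.706  0.744] 46.386332425497066
clamp [([0.557, 0.006, 0.001], 0.97)]
grip [([0.471, -0.21, 0.097], 0.75), ([0.484, -0.002, 0.177], 0.18)]
tab_top [([0.464, -0.111, 0.094], 0.55)]
box_mid [([0.517, 0.282, 0.028], 0.75), ([0.555, -0.0, 0.039], 0.67), ([0.331, -0.37, 0.038], 0.65)]
lid_edge [([0.282, -0.399, 0.074], 0.94), ([0.487, -0.004, 0.178], 0.66), ([0.463, -0.113, 0.097], 0.65)]
mat [([0.684, 0.003, 0.003], 0.67)]
bowl [([0.68, 0.312, 0.003], 0.95), ([0.679, -0.313, 0.0], 0.44), ([0.558, -0.002, 0.038], 0.22)]
cup [([0.683, -0.315, 0.003], 0.92)]
jar [([0.39, 0.342, -0.0], 0.86)]
```

View pics/top0.png

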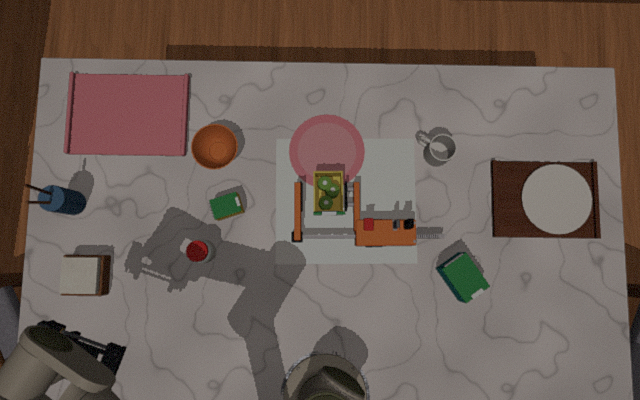

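View pics/side0.png

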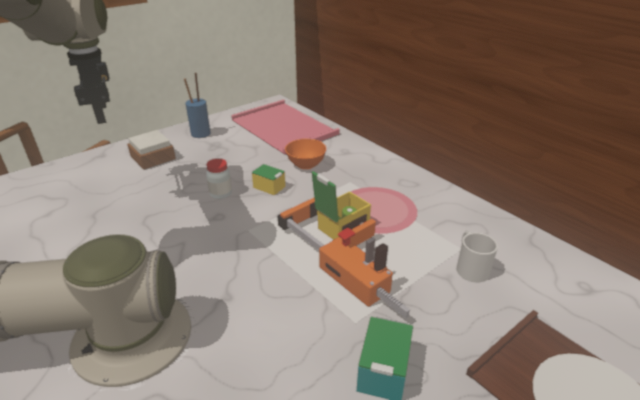

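Run:
```python
from h import *
for i in range(2):
  for n in("top","side"):
    p=optics.grab_frame(n)
    lm(p,["clamp","grip","tab_top","box_mid","lid_edge","mat"])
    for t in ("trigger","tab_top"):
        lm(p,[t],'find_in',1)
```

```text
clamp [([0.555, 0.006, -0.0], 0.62)]
grip [([0.469, -0.206, 0.096], 0.65), ([0.554, 0.009, 0.0], 0.42)]
tab_top [([0.465, -0.111, 0.097], 0.53)]
box_mid [([0.518, 0.284, 0.026], 0.76), ([0.332, -0.373, 0.035], 0.63), ([0.553, 0.002, 0.039], 0.62)]
lid_edge [([0.281, -0.4, 0.077], 0.89), ([0.531, 0.245, 0.05], 0.84), ([0.488, -0.004, 0.181], 0.7)]
mat [([0.684, 0.002, -0.0], 0.67)]
trigger [([0.464, -0.179, 0.101], 0.61)]
tab_top [([0.467, -0.109, 0.096], 0.62)]
clamp [([0.556, 0.007, 0.002], 0.73)]
grip [([0.468, -0.208, 0.102], 0.95)]
tab_top [([0.465, -0.11, 0.095], 0.54)]
box_mid [([0.558, -0.004, 0.037], 0.94), ([0.517, 0.283, 0.027], 0.71), ([0.327, -0.373, 0.036], 0.56)]
lid_edge [([0.28, -0.402, 0.076], 0.79), ([0.528, 0.247, 0.052], 0.77), ([0.487, -0.001, 0.177], 0.68)]
mat [([0.682, 0.004, 0.002], 0.75)]
trigger [([0.456, -0.186, 0.095], 0.78)]
tab_top [([0.463, -0.114, 0.091], 0.75)]
clamp [([0.557, 0.008, 0.001], 0.77)]
grip [([0.467, -0.208, 0.095], 0.67)]
tab_top [([0.467, -0.11, 0.095], 0.7)]
box_mid [([0.553, 0.003, 0.038], 0.96), ([0.332, -0.371, 0.035], 0.72), ([0.518, 0.283, 0.024], 0.63)]
lid_edge [([0.285, -0.4, 0.076], 0.93), ([0.529, 0.242, 0.051], 0.64), ([0.49, -0.004, 0.179], 0.61)]
mat [([0.684, 0.002, -0.004], 0.62)]
trigger [([0.468, -0.18, 0.099], 0.41)]
tab_top [([0.464, -0.106, 0.098], 0.44)]
clamp [([0.553, 0.007, 0.002], 0.59)]
grip [([0.469, -0.209, 0.098], 0.83)]
tab_top [([0.463, -0.113, 0.092], 0.7)]
box_mid [([0.328, -0.369, 0.035], 0.97), ([0.559, -0.002, 0.036], 0.77), ([0.386, 0.342, -0.001], 0.67)]
lid_edge [([0.485, 0.002, 0.179], 0.97), ([0.528, 0.244, 0.055], 0.72), ([0.281, -0.401, 0.074], 0.68)]
mat [([0.685, 0.0, 0.003], 0.82)]
trigger [([0.459, -0.187, 0.093], 0.49)]
tab_top [([0.461, -0.116, 0.093], 0.54)]
```

The top view shows the clamp with the open lunch box at about (330,190) and the grip and tab at (395,208) and (370,224). The turquoise box at (462,277) and the small one at (227,206) are decoys. The axes look aligned with the world, so I'm moving above the grip now.

```bash
python3 -m jog '{"translation":[[-8.51,-9.945,0],[-8.51,-9.945,0],[-8.51,-9.945,0],[-8.51,-9.945,0],[-8.51,-9.945,0],[-8.51,-9.945,0],[-8.51,-9.945,0],[-8.51,-9.945,0],[-8.51,-9.945,0],[-8.51,-9.945,0]],"angular":[[0,0,-18.72],[0,0,-18.72],[0,0,-18.72],[0,0,-18.72],[0,0,-18.72],[0,0,-18.72],[0,0,-18.72],[0,0,-18.72],[0,0,-18.72],[0,0,-18.72]],"gripper":[-0.6,-0.6,-0.6,-0.6,-0.6,-0.6,-0.6,-0.6,-0.6,-0.6]}' 35
```

```text
time: 4.05
ee_pos: [0.4084, -0.0589, 0.2293]
tool_rot: [-180.0, 0.0, 180.0]
force: [1.0, 0.6, 0.3]
grip_width: 0.801
grasp_force: 0.0
```

```bash
python3 -m jog '{"translation":[[-1.01,-2.485,0],[-1.01,-2.485,0],[-1.01,-2.485,0],[-1.01,-2.485,0],[-1.01,-2.485,0.5],[-1.01,-2.485,1.2],[-1.01,-2.485,1.2],[-1.01,-2.485,1.2],[-1.01,-2.485,1.2],[-1.01,-2.485,1.2]],"angular":[[0,0,0],[0,0,0],[0,0,0],[0,0,0],[0,0,0],[0,0,0],[0,0,0],[0,0,0],[0,0,0],[0,0,0]],"gripper":[-0.6,-0.6,-0.6,-0.6,-0.6,-0.6,-0.6,-0.6,-0.6,-0.6]}'
python3 - <<'E'
from h import *
for n in("top","side"):
    p=optics.grab_frame(n); save(p,n+"1")
p["image"]=cv2.resize(p["image"][180:340,280:480],(800,640)[:2] if 0 else (750,600),interpolation=cv2.INTER_CUBIC);save(p,"side1c")
E
```

```text
time: 5.3
ee_pos: [0.4688, -0.2059, 0.1579]
tool_rot: [-179.9, 0.1, -180.0]
force: [0.8, 0.5, -0.0]
grip_width: 0.803
grasp_force: 0.0
```

View pics/side1c.png

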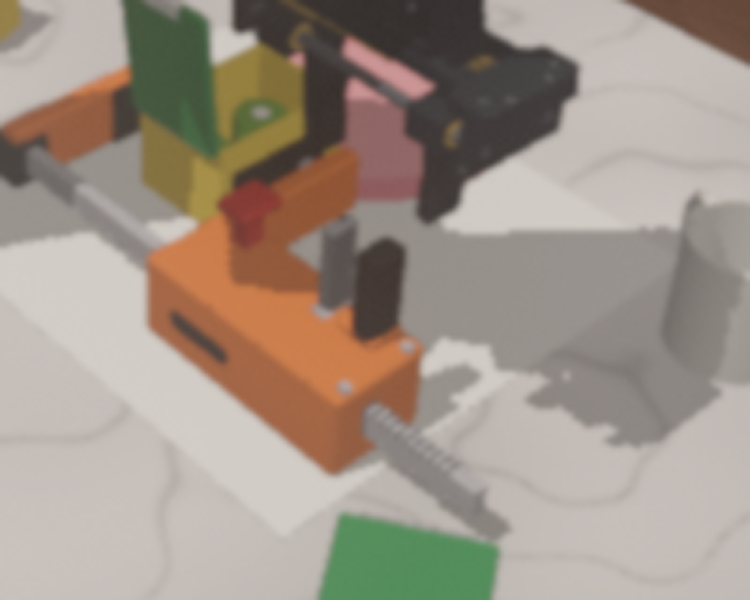

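The fingers straddle the grey trigger and black handle, at crop pixels (340,270) and (380,290), from above. I'll go down and squeeze once.

```bash
python3 -m jog '{"translation":[[0,-0.03,0.3],[0,-0.03,0.7],[0,-0.03,1.07],[0,-0.03,1.07],[0,-0.03,1.07],[0,-0.03,1.07],[0,-0.03,1.07],[0,-0.03,1.07],[0,-0.03,1.07],[0,-0.03,1.07]],"angular":[[0,0,0],[0,0,0],[0,0,0],[0,0,0],[0,0,0],[0,0,0],[0,0,0],[0,0,0],[0,0,0],[0,0,0]],"gripper":[-0.6,-0.6,-0.6,-0.6,1,1,1,1,1,1]}' 38
```

```text
time: 6.65
ee_pos: [0.4689, -0.2084, 0.0935]
tool_rot: [-179.9, 0.1, 180.0]
force: [-0.8, -4.4, 0.9]
grip_width: 0.329
grasp_force: 36.6
```

```bash
for i in 1; do python3 -m jog '{"translation":[[0,0,0],[0,0,0],[0,0,0],[0,0,0],[0,0,0],[0,0,0],[0,0,0],[0,0,0],[0,0,0],[0,0,0]],"angular":[[0,0,0],[0,0,0],[0,0,0],[0,0,0],[0,0,0],[0,0,0],[0,0,0],[0,0,0],[0,0,0],[0,0,0]],"gripper":[-0.6,-0.6,-0.6,-0.6,-0.6,1,1,1,1,1]}' 38; done
```

```text
time: 7.9
ee_pos: [0.4685, -0.2083, 0.0925]
tool_rot: [-179.9, -0.0, -180.0]
force: [0.1, -3.4, -4.0]
grip_width: 0.338
grasp_force: 36.5
```

```bash
python3 -m jog '{"translation":[[0,0,0],[0,0,0],[0,0,0],[0,0,0],[0,0,0],[0,0,0],[0,0,0],[0,0,0],[0,0,0],[0,0,0]],"angular":[[0,0,0],[0,0,0],[0,0,0],[0,0,0],[0,0,0],[0,0,0],[0,0,0],[0,0,0],[0,0,0],[0,0,0]],"gripper":[-0.6,-0.6,-0.6,-0.6,-0.6,1,1,1,1,1]}' 38
```

```text
time: 9.15
ee_pos: [0.4686, -0.2082, 0.0925]
tool_rot: [-179.9, -0.0, -180.0]
force: [0.6, -4.3, -4.1]
grip_width: 0.333
grasp_force: 36.3
```

```bash
python3 -m jog '{"translation":[[0,0,0],[0,0,0],[0,0,0],[0,0,0],[0,0,0],[0,0,0],[0,0,0],[0,0,0],[0,0,0],[0,0,0]],"angular":[[0,0,0],[0,0,0],[0,0,0],[0,0,0],[0,0,0],[0,0,0],[0,0,0],[0,0,0],[0,0,0],[0,0,0]],"gripper":[-0.6,-0.6,-0.6,-0.6,-0.6,1,1,1,1,1]}' 38
python3 - <<'E'
from h import *
for n in("top","side"):
    p=optics.grab_frame(n); save(p,n+"2")
    lm(p,["box_mid","lid_edge"])
E
```

```text
time: 10.4
ee_pos: [0.4685, -0.2082, 0.0925]
tool_rot: [-179.9, -0.0, -180.0]
force: [0.3, -3.2, -4.7]
grip_width: 0.335
grasp_force: 36.2
box_mid [([0.328, -0.371, 0.039], 0.63), ([0.517, 0.283, 0.025], 0.58), ([0.554, -0.012, 0.037], 0.56)]
lid_edge [([0.284, -0.399, 0.072], 0.98), ([0.529, 0.246, 0.052], 0.91), ([0.486, -0.023, 0.18], 0.6)]
box_mid [([0.517, 0.283, 0.027], 0.83), ([0.558, -0.018, 0.04], 0.73), ([0.33, -0.372, 0.036], 0.66)]
lid_edge [([0.485, -0.022, 0.181], 0.98), ([0.28, -0.402, 0.075], 0.65), ([0.529, 0.243, 0.051], 0.64)]
```

```bash
python3 -m jog '{"translation":[[0,0,0],[0,0,0],[0,0,0],[0,0,0],[0,0,-0.5],[0,0,-1.3],[0,0,-1.8],[0.2,0.8,-1.8],[0.3,1.5,-1.8],[0.4,2.2,-1.8]],"angular":[[0,0,0],[0,0,0],[0,0,0],[0,0,0],[0,0,0],[0,0,0],[0,0,0],[0,0,0],[0,0,0],[0,0,0]],"gripper":[-0.6,-0.6,-0.6,-0.6,-0.6,-0.6,-0.6,-0.6,-0.6,0]}' 38
python3 - <<'E'
from h import *
for n in("top","side"):
    p=optics.grab_frame(n); save(p,n+"3")
    lm(p,["box_mid","lid_edge","trigger"]); 
    c=(p["image"][140:260,260:440] if n=="top" else p["image"][150:310,260:460])
    p["image"]=cv2.resize(c,None,fx=2.8,fy=2.8,interpolation=cv2.INTER_CUBIC); 
    if n=="top": a=p["image"]
    else:
        b=p["image"]; m=np.zeros((a.shape[0]+0,1,3),np.uint8)
cv2.imwrite("pics/both3.png",np.vstack([cv2.resize(a,(560,300)),cv2.resize(b,(560,300))])[:,:,::-1])
E
```

```text
time: 11.95
ee_pos: [0.4444, -0.0749, 0.2009]
tool_rot: [-179.9, 0.0, 180.0]
force: [0.0, -0.9, 0.0]
grip_width: 0.715
grasp_force: 0.0
box_mid [([0.554, -0.017, 0.039], 0.63), ([0.516, 0.279, 0.024], 0.61), ([0.331, -0.371, 0.041], 0.59)]
lid_edge [([0.284, -0.4, 0.076], 0.65), ([0.527, 0.244, 0.047], 0.6)]Traceback (most recent call last):
  File "<stdin>", line 4, in <module>
  File "h.py", line 8, in lm
    r=getattr(spotter,f)(p,n)
ValueError: it knows: bowl, box_mid, clamp, cup, grip, jar, lid_edge, mat, tab_top
```

Run:
```python
from h import *
p=optics.grab_frame("side"); lm(p,["box_mid","lid_edge"])
b=cv2.resize(p["image"][150:310,260:460],(750,600),interpolation=cv2.INTER_CUBIC)
cv2.imwrite("pics/side3.png",b[:,:,::-1])
```

```text
box_mid [([0.329, -0.37, 0.036], 0.9), ([0.557, -0.018, 0.037], 0.78), ([0.518, 0.284, 0.03], 0.72)]
lid_edge [([0.53, 0.242, 0.052], 0.71), ([0.283, -0.401, 0.074], 0.69), ([0.485, -0.018, 0.178], 0.64)]
```

View pics/side3.png

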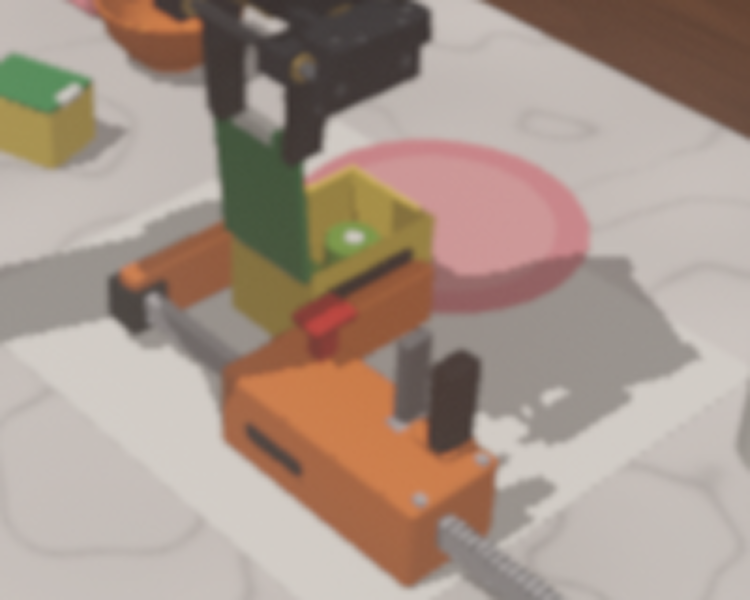

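The box at crop (330,260) is clamped between both jaws, with the trigger upright at (412,375) and the lid open at (265,200). Next I'll go behind the lid with the fingers closed.

```bash
python3 -m jog '{"translation":[[0,0.5,0],[0,0.92,0],[0,0.92,0.3],[0,0.92,0.67],[0,0.92,0.67],[0,0.92,0.67],[0,0.92,0.67],[0,0.92,0.67],[0,0.92,0.67],[0,0.92,0.67]],"angular":[[0,0,0],[0,0,0],[0,0,0],[0,0,0],[0,0,0],[0,0,0],[0,0,0],[0,0,0],[0,0,0],[0,0,0]],"gripper":[1,1,1,1,1,1,1,1,1,1]}' 30
```

```text
time: 13.5
ee_pos: [0.4446, -0.0204, 0.1607]
tool_rot: [-180.0, 0.0, -180.0]
force: [-0.5, 0.0, -0.5]
grip_width: 0.006
grasp_force: 0.0
```

```bash
python3 -m jog '{"translation":[[-0.4,0,0],[-0.65,0,0],[-0.9,0,0],[-1.12,0,0.03],[-1.33,0,0.12],[-1.53,0,0.23],[-1.75,0,0.37],[-1.95,0,0.52],[-1.95,0,0.52],[-1.95,0,0.52]],"angular":[[0,0,0],[0,0,0],[0,0,0],[0,0,0],[0,0,0],[0,0,0],[0,0,0],[0,0,0],[0,0,0],[0,0,0]],"gripper":[1,1,1,1,1,1,1,1,1,1]}' 30
python3 - <<'E'
from h import *
p=optics.grab_frame("side"); lm(p,["box_mid","lid_edge"])
E
```

```text
time: 14.75
ee_pos: [0.5615, -0.0204, 0.1293]
tool_rot: [-180.0, -0.0, 180.0]
force: [0.2, -0.1, -0.6]
grip_width: 0.008
grasp_force: 0.0
box_mid [([0.559, -0.019, 0.037], 0.89), ([0.521, 0.286, 0.032], 0.87), ([0.327, -0.373, 0.035], 0.58)]
lid_edge [([0.584, -0.016, 0.142], 0.83), ([0.527, 0.246, 0.051], 0.79), ([0.281, -0.404, 0.072], 0.75)]
```

```bash
python3 -m jog '{"translation":[[-0.13,0,0.15],[-0.25,0,0.3],[-0.3,0,0.45],[-0.32,0,0.55],[-0.32,0,0.62],[-0.32,0,0.66],[-0.32,0,0.69],[-0.32,0,0.70],[-0.32,0,0.71],[-0.32,0,0.71]],"angular":[[0,0,0],[0,0,0],[0,0,0],[0,0,0],[0,0,0],[0,0,0],[0,0,0],[0,0,0],[0,0,0],[0,0,0]],"gripper":[1,1,1,1,1,1,1,1,1,1]}' 30
python3 - <<'E'
from h import *
p=optics.grab_frame("side"); lm(p,["box_mid","lid_edge"])
E
```

```text
time: 16.15
ee_pos: [0.5808, -0.0204, 0.0868]
tool_rot: [-180.0, 0.0, 180.0]
force: [0.6, -1.2, 2.1]
grip_width: 0.005
grasp_force: 0.5
box_mid [([0.559, -0.018, 0.035], 0.79), ([0.328, -0.371, 0.038], 0.67), ([0.517, 0.283, 0.027], 0.56)]
lid_edge [([0.279, -0.401, 0.075], 0.97), ([0.609, -0.017, 0.099], 0.96), ([0.532, 0.243, 0.056], 0.67)]
```

Run:
```python
from h import *
p=optics.grab_frame("side"); lm(p,["lid_edge"])
b=cv2.resize(p["image"][150:270,280:440],(800,600),interpolation=cv2.INTER_CUBIC)
cv2.imwrite("pics/side4.png",b[:,:,::-1])
```

```text
lid_edge [([0.608, -0.016, 0.097], 0.92), ([0.527, 0.243, 0.054], 0.86), ([0.284, -0.401, 0.076], 0.83)]
```

View pics/side4.png

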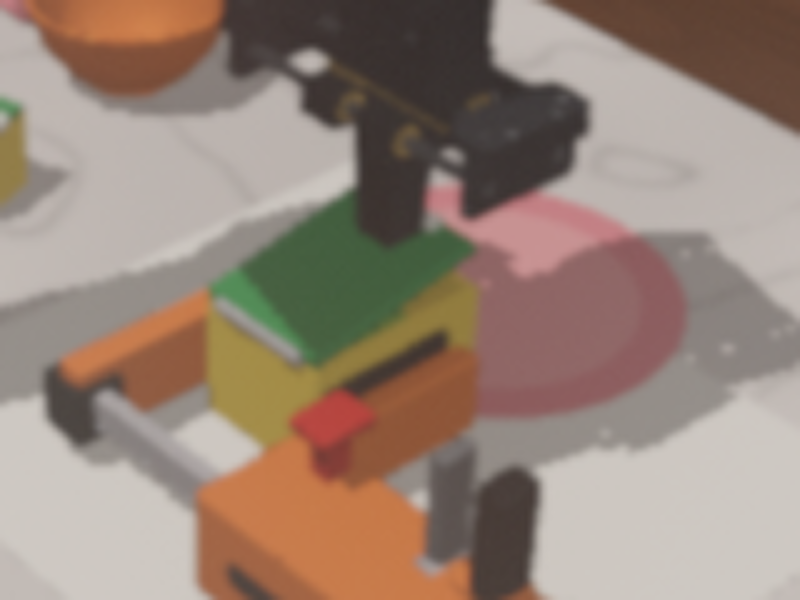

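The lid at (340,280) is still about 0.2 rad open with the finger resting on it and only 2 N measured, so I'll press further down.

```bash
python3 -m jog '{"translation":[[0,0,0.03],[0,0,0.06],[0,0,0.09],[0,0,0.12],[0,0,0.15],[0,0,0.18],[0,0,0.2],[0,0,0.2],[0,0,0.2],[0,0,0.2]],"angular":[[0,0,0],[0,0,0],[0,0,0],[0,0,0],[0,0,0],[0,0,0],[0,0,0],[0,0,0],[0,0,0],[0,0,0]],"gripper":[1,1,1,1,1,1,1,1,1,1]}' 30
python3 - <<'E'
from h import *
p=optics.grab_frame("side"); lm(p,["lid_edge"])
E
```

```text
time: 17.65
ee_pos: [0.5806, -0.0204, 0.0747]
tool_rot: [180.0, -0.0, 180.0]
force: [-0.3, 0.6, -0.0]
grip_width: 0.004
grasp_force: 0.0
lid_edge [([0.283, -0.402, 0.075], 0.88), ([0.612, -0.015, 0.083], 0.61)]
```

```bash
python3 -m jog '{"translation":[[0,0,0.02],[0,0,0.04],[0,0,0.06],[0,0,0.08],[0,0,0.1],[0,0,0.11],[0,0,0.12],[0,0,0.12],[0,0,0.12],[0,0,0.12]],"angular":[[0,0,0],[0,0,0],[0,0,0],[0,0,0],[0,0,0],[0,0,0],[0,0,0],[0,0,0],[0,0,0],[0,0,0]],"gripper":[1,1,1,1,1,1,1,1,1,1]}' 30
python3 - <<'E'
from h import *
p=optics.grab_frame("side"); lm(p,["lid_edge"])
E
```

```text
time: 19.0
ee_pos: [0.5809, -0.0204, 0.0685]
tool_rot: [-180.0, 0.1, -180.0]
force: [-1.2, 0.5, 8.7]
grip_width: 0.007
grasp_force: 4.4
lid_edge [([0.611, -0.016, 0.075], 0.95), ([0.283, -0.402, 0.074], 0.93), ([0.53, 0.242, 0.052], 0.87)]
```

The lid is shut with 8.7 N against its stop. Now I'll rise, turn 90° and go above the tab.

```bash
python3 -m jog '{"translation":[[0,0,-0.6],[0,0,-1.2],[0.5,-0.4,-1.36],[1,-0.8,-1.36],[1.5,-1.1,-1.36],[1.94,-1.51,-1.36],[1.94,-1.51,-1.36],[1.94,-1.51,-1.36],[1.94,-1.51,-1.36],[1.94,-1.51,-1.36]],"angular":[[0,0,0],[0,0,10],[0,0,20],[0,0,30],[0,0,40],[0,0,50],[0,0,60],[0,0,70],[0,0,80],[0,0,90]],"gripper":[1,1,1,1,1,1,1,1,1,1]}' 30
python3 - <<'E'
from h import *
p=optics.grab_frame("side"); lm(p,["lid_edge","tab_top","box_mid"])
E
```

```text
time: 20.35
ee_pos: [0.464, -0.1109, 0.1489]
tool_rot: [-179.9, -0.0, 89.7]
force: [0.6, -0.9, 0.5]
grip_width: -0.001
grasp_force: 0.0
lid_edge [([0.28, -0.401, 0.073], 0.94), ([0.531, 0.244, 0.056], 0.85), ([0.61, -0.016, 0.076], 0.73)]
tab_top [([0.464, -0.11, 0.093], 0.63)]
box_mid [([0.557, -0.021, 0.036], 0.97), ([0.327, -0.373, 0.038], 0.77), ([0.52, 0.281, 0.025], 0.73)]
```

```bash
python3 -m jog '{"translation":[[0,0,0.3],[0,0,0.5],[0,0,0.7],[0,0,0.75],[0,0,0.8],[0,0,0.84],[0,0,0.88],[0,0,0.91],[0,0,0.91],[0,0,0.91]],"angular":[[0,0,0],[0,0,0],[0,0,0],[0,0,0],[0,0,0],[0,0,0],[0,0,0],[0,0,0],[0,0,0],[0,0,0]],"gripper":[1,1,1,1,1,1,1,1,1,1]}' 30
```

```text
time: 21.8
ee_pos: [0.4644, -0.111, 0.0946]
tool_rot: [180.0, 0.0, 90.0]
force: [0.4, -0.2, 0.4]
grip_width: 0.005
grasp_force: 0.0
```

```bash
python3 -m jog '{"translation":[[0,0,0.08],[0,0,0.15],[0,0,0.21],[0,0,0.26],[0,0,0.29],[0,0,0.29],[0,0,0.29],[0,0,0.29],[0,0,0.29],[0,0,0.29]],"angular":[[0,0,0],[0,0,0],[0,0,0],[0,0,0],[0,0,0],[0,0,0],[0,0,0],[0,0,0],[0,0,0],[0,0,0]],"gripper":[1,1,1,1,1,1,1,1,1,1]}' 30
```

```text
time: 23.05
ee_pos: [0.4644, -0.111, 0.0775]
tool_rot: [180.0, 0.0, 90.0]
force: [-0.7, 0.7, 7.3]
grip_width: 0.005
grasp_force: 3.4
```

```bash
python3 -m jog '{"translation":[[0,0,0.02],[0,0,0.02],[0,0,0.02],[0,0,0.02],[0,0,0.02],[0,0,0.02],[0,0,0.02],[0,0,0.02],[0,0,0.02],[0,0,0.02]],"angular":[[0,0,0],[0,0,0],[0,0,0],[0,0,0],[0,0,0],[0,0,0],[0,0,0],[0,0,0],[0,0,0],[0,0,0]],"gripper":[1,1,1,1,1,1,1,1,1,1]}' 30;  python3 - <<'E'
from h import *
p=optics.grab_frame("side"); lm(p,["lid_edge","box_mid"])
b=cv2.resize(p["image"][170:290,270:430],(800,600),interpolation=cv2.INTER_CUBIC)
cv2.imwrite("pics/side5.png",b[:,:,::-1])
E
```

```text
time: 24.3
ee_pos: [0.4644, -0.111, 0.0763]
tool_rot: [180.0, 0.0, 90.0]
force: [-1.5, 0.8, 7.2]
grip_width: 0.004
grasp_force: 3.7
lid_edge [([0.527, 0.244, 0.052], 0.82), ([0.282, -0.401, 0.072], 0.65), ([0.615, -0.014, 0.074], 0.54)]
box_mid [([0.519, 0.281, 0.03], 0.84), ([0.327, -0.37, 0.037], 0.81), ([0.559, -0.016, 0.035], 0.8)]
```

View pics/side5.png

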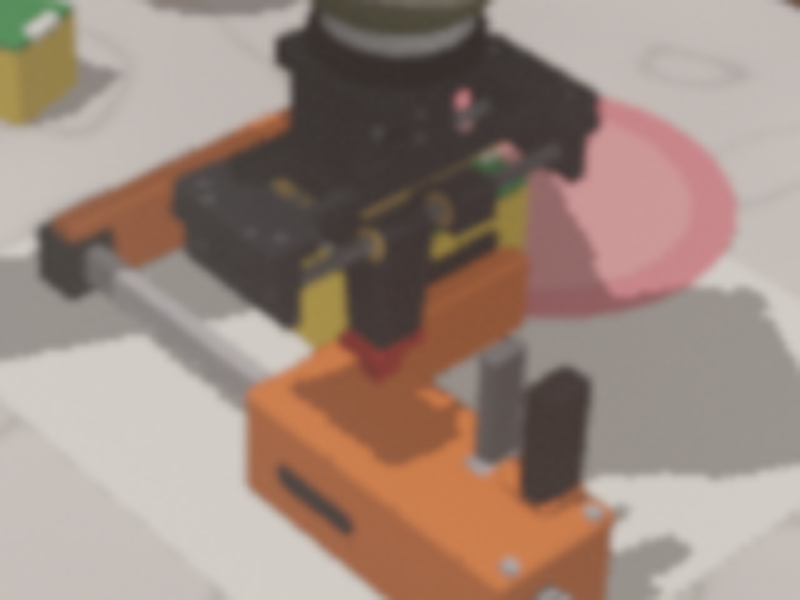

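The jaw at crop (170,190) has run back and the tab at (380,355) is fully down with 7 N on it. I'll lift and go behind the box.

```bash
python3 -m jog '{"translation":[[0,0,-0.4],[0,0,-0.9],[0.5,0,-0.9],[1.1,0.06,-0.9],[1.63,0.06,-0.9],[1.63,0.06,-0.9],[1.63,0.06,-0.9],[1.63,0.06,-0.9],[1.63,0.06,-0.9],[1.63,0.06,-0.9]],"angular":[[0,0,0],[0,0,0],[0,0,0],[0,0,0],[0,0,0],[0,0,0],[0,0,0],[0,0,0],[0,0,0],[0,0,0]],"gripper":[1,1,1,1,1,1,1,1,1,1]}' 30;  python3 - <<'E'
from h import *
for n in("top","side"):
    p=optics.grab_frame(n); lm(p,["clamp","box_mid","mat","lid_edge"])
b=cv2.resize(p["image"][170:290,270:430],(800,600),interpolation=cv2.INTER_CUBIC)
cv2.imwrite("pics/side6.png",b[:,:,::-1])
E
```

```text
time: 25.7
ee_pos: [0.468, -0.0136, 0.1299]
tool_rot: [-180.0, 0.0, 90.0]
force: [1.1, -0.2, -0.1]
grip_width: 0.004
grasp_force: 0.0
clamp []
box_mid [([0.519, 0.283, 0.024], 0.88), ([0.33, -0.372, 0.039], 0.83)]
mat [([0.681, 0.001, 0.0], 0.64)]
lid_edge [([0.527, 0.245, 0.05], 0.63), ([0.284, -0.402, 0.075], 0.61), ([0.612, -0.015, 0.077], 0.56)]
clamp [([0.555, 0.008, -0.0], 0.6), ([0.683, 0.001, 0.001], 0.53)]
box_mid [([0.33, -0.373, 0.036], 0.83), ([0.517, 0.285, 0.028], 0.82), ([0.556, -0.018, 0.038], 0.64)]
mat [([0.684, -0.001, 0.003], 0.63)]
lid_edge [([0.611, -0.016, 0.075], 0.73), ([0.283, -0.405, 0.077], 0.63), ([0.53, 0.243, 0.052], 0.49)]
```

View pics/side6.png

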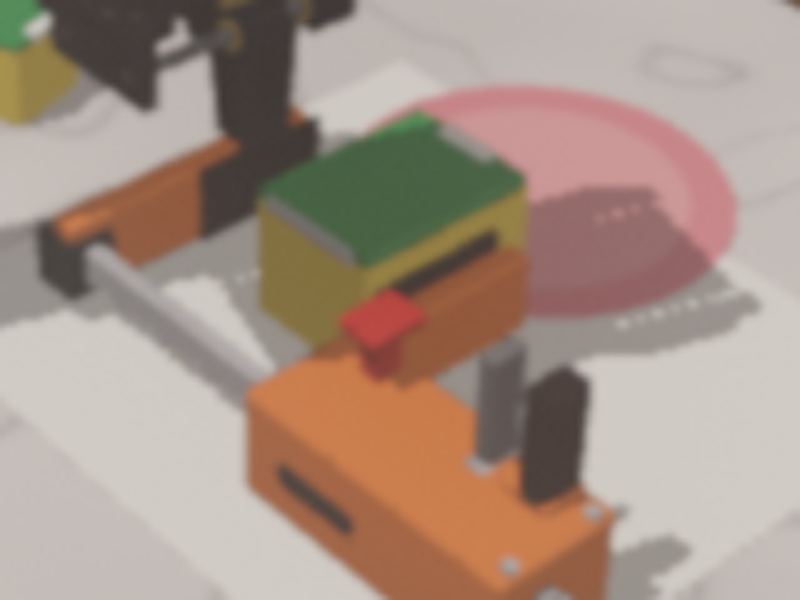

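The lid is shut at (390,200), the jaw is fully back and the throat is clear. Next: go down behind the box and start pushing.

```bash
python3 -m jog '{"translation":[[-0.06,0,0.5],[-0.06,0,1.0],[-0.06,0,1.4],[-0.06,0,1.5],[-0.06,0.1,1.5],[-0.06,0.2,1.5],[-0.06,0.3,1.5],[-0.06,0.4,1.5],[-0.06,0.5,1.5],[-0.06,0.6,1.5]],"angular":[[0,0,0],[0,0,0],[0,0,0],[0,0,0],[0,0,0],[0,0,0],[0,0,0],[0,0,0],[0,0,0],[0,0,0]],"gripper":[1,1,1,1,1,1,1,1,1,1]}' 30;  python3 - <<'E'
from h import *
for n in("top","side"):
    p=optics.grab_frame(n); lm(p,["box_mid","lid_edge"])
E
```

```text
time: 27.45
ee_pos: [0.5031, -0.0161, 0.0402]
tool_rot: [-179.9, -0.1, 90.0]
force: [-5.7, 4.0, 3.9]
grip_width: 0.005
grasp_force: 3.0
box_mid [([0.517, 0.283, 0.026], 0.86), ([0.334, -0.371, 0.039], 0.61)]
lid_edge [([0.531, 0.244, 0.05], 0.95), ([0.283, -0.401, 0.073], 0.58), ([0.634, -0.017, 0.076], 0.44)]
box_mid [([0.517, 0.281, 0.029], 0.97), ([0.579, -0.013, 0.037], 0.83), ([0.327, -0.371, 0.039], 0.76)]
lid_edge [([0.631, -0.011, 0.074], 0.91), ([0.284, -0.401, 0.074], 0.69), ([0.53, 0.245, 0.052], 0.55)]
```

```bash
python3 -m jog '{"translation":[[0,0.12,0],[0,0.24,0],[0,0.36,0],[0,0.48,0],[0,0.6,0],[0,0.72,0],[0,0.84,0],[0,0.96,0],[0,1.08,0],[0,1.2,0]],"angular":[[0,0,0],[0,0,0],[0,0,0],[0,0,0],[0,0,0],[0,0,0],[0,0,0],[0,0,0],[0,0,0],[0,0,0]],"gripper":[1,1,1,1,1,1,1,1,1,1]}' 30;  python3 - <<'E'
from h import *
for n in("top","side"):
    p=optics.grab_frame(n); lm(p,["box_mid","lid_edge"],k=4)
E
```

```text
time: 29.0
ee_pos: [0.576, -0.0168, 0.0399]
tool_rot: [-180.0, -0.0, 90.0]
force: [-2.4, -0.2, -0.6]
grip_width: 0.007
grasp_force: 1.3
box_mid [([0.326, -0.371, 0.038], 0.74)]
lid_edge [([0.28, -0.401, 0.075], 0.83), ([0.528, 0.246, 0.051], 0.65), ([0.704, -0.023, 0.075], 0.48)]
box_mid [([0.33, -0.369, 0.036], 0.81), ([0.651, -0.016, 0.041], 0.8), ([0.52, 0.281, 0.027], 0.69)]
lid_edge [([0.529, 0.243, 0.054], 0.74), ([0.703, -0.02, 0.073], 0.68), ([0.283, -0.402, 0.075], 0.68)]
```

```bash
python3 -m jog '{"translation":[[0,0.12,0],[0,0.24,0],[0,0.36,0],[0,0.48,0],[0,0.55,0],[0,0.55,0],[0,0.2,0],[0,-0.3,0],[0,-0.6,-0.6],[0,-0.6,-1.5]],"angular":[[0,0,0],[0,0,0],[0,0,0],[0,0,0],[0,0,0],[0,0,0],[0,0,0],[0,0,0],[0,0,0],[0,0,0]],"gripper":[1,1,1,1,1,1,1,1,1,1]}' 30
```

```text
time: 30.55
ee_pos: [0.5386, -0.0166, 0.1301]
tool_rot: [-179.8, -0.1, 90.0]
force: [1.6, 0.2, 0.1]
grip_width: 0.005
grasp_force: 0.0
```

```bash
python3 -m jog '{"translation":[[0,-0.5,-0.5],[0,-1,-1],[0,-1.5,-1.5],[0,-2,-2],[0,-2,-2],[0,-2,-2],[0,-2,-2],[0,-2,-2],[0,-2,-2],[0,-2,-2]],"angular":[[0,0,0],[0,0,0],[0,0,0],[0,0,0],[0,0,0],[0,0,0],[0,0,0],[0,0,0],[0,0,0],[0,0,0]],"gripper":[1,1,1,1,1,1,1,1,1,1]}' 30
python3 - <<'E'
from h import *
for n in("top","side"):
    p=optics.grab_frame(n); lm(p,["box_mid","lid_edge","mat"],k=4)
    if n=="top": a=p["image"][100:250,170:470]
b=p["image"][150:310,220:540]
cv2.imwrite("pics/end.png",np.vstack([cv2.resize(a,(600,300)),cv2.resize(b,(600,300))])[:,:,::-1])
E
```

```text
time: 31.8
ee_pos: [0.4201, -0.0168, 0.2498]
tool_rot: [-180.0, -0.0, 90.0]
force: [1.0, -0.1, -0.3]
grip_width: 0.007
grasp_force: 0.0
box_mid [([0.517, 0.283, 0.024], 0.82), ([0.331, -0.37, 0.041], 0.59)]
lid_edge [([0.283, -0.399, 0.075], 0.88), ([0.737, -0.013, 0.075], 0.85), ([0.529, 0.242, 0.051], 0.73)]
mat [([0.686, 0.002, 0.001], 0.8)]
box_mid [([0.683, -0.016, 0.036], 0.73), ([0.329, -0.37, 0.041], 0.64)]
lid_edge [([0.285, -0.402, 0.075], 0.78), ([0.733, -0.014, 0.075], 0.68), ([0.528, 0.245, 0.05], 0.68), ([0.68, -0.312, 0.003], 0.39)]
mat [([0.683, 0.002, 0.001], 0.55), ([0.681, 0.316, -0.001], 0.35)]
```

View pics/end.png

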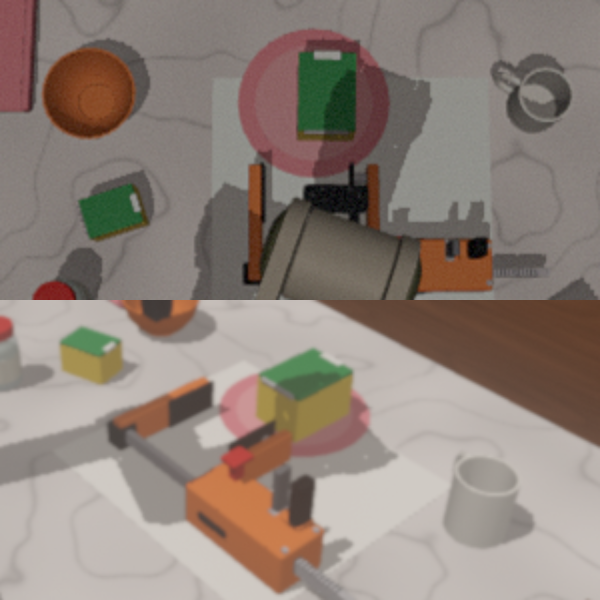

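The closed box at (327,95) stands on the mat about 18 mm from its centre. The jaw is back and the robot is clear of everything.

```bash
python3 -c "
from station import order; print(order.job_done())"
```

```text
the job is handed in; nothing more can be done
None
```

The job is handed in at about 32 s: the box was clamped, its lid shut, the jaw released, and the closed box pushed onto the mat about 18 mm from its centre by the camera estimate; no verdict came back.

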